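# Set the kitchen timer by its thumbwheels and start it

### The job

Set the blue kitchen timer to 35 by rolling its two thumbwheels, click by click: 3 on top of the left wheel (tens), 5 on top of the right wheel (units). Then press the green button fully down to start the timer, and let go. Press gently (the wheels are worn and sit at slightly different heights, so feel for them), and do not shift the mug, the spice jar or the thread spool that stand round the timer.

Things in the scene. Friction and masses are not known exactly. Their poses are not given: they have to be found in the camera images.
- timer: kitchen timer, fixed: blue case with white top, 120 (x) by 190 (y) by 60 mm high; origin under its centre on the worktop, x to its back (away from the robot), y to its left seen from the front, z up. On top, at x = 0: tens wheel (y = +55 mm), units wheel (y = 0), green start button (y = -60 mm). Wheel axles run along y, 44 mm above the worktop
- tens_wheel (a joint): left (tens) digit wheel: white, 35 mm radius, 22 mm wide, black digits 0 to 9 round its rim; shows the digit on top, between the red marks. Value in rad: 0 with 0 on top, 0.6283 more per digit (1.885 with 3 on top), stops at 0 and 9 (0 to 5.655). Pulling its top to the timer's front (-x) raises the digit, pushing to +x lowers it
- units_wheel (a joint): right (units) digit wheel: white, 35 mm radius, 22 mm wide, black digits 0 to 9 round its rim; shows the digit on top, between the red marks. Value in rad: 0 with 0 on top, 0.6283 more per digit (3.142 with 5 on top), stops at 0 and 9 (0 to 5.655). Pulling its top to the timer's front (-x) raises the digit, pushing to +x lowers it
- tens_top (a point): top of the tens wheel if unworn, 79 mm above the worktop, 19 mm above the case (fixed to the case); axes as the timer's. Worn, each wheel really sits 0 to 8 mm lower, not shown by any reading: feel for it. A detent draws a wheel to the nearest digit (1.3 N at the rim); a digit is 22 mm of rim travel, past half of it the wheel clicks over by itself
- units_top (a point): the same point of the units wheel. Under a light touch a fingertip slips on the rim; pressed down with about 4 to 11 N it rolls the wheel. The axles are sprung: from where it sits, a wheel sinks under the press (2 N to start, then 3.5 N per mm) up to 2.5 mm, where it stops hard
- start_button (a joint): travel of the start button, in m: 0 up, 0.005 fully down; a spring pushes it up again (5 N when fully down)
- start_button_top (a point): centre of the top of the green round start button (26 mm diameter, in a black collar of 42 mm), 81 mm above the worktop at rest (it goes down with the button)
- mug: blue dotted mug, 92x124x93 mm, standing loose to the left of the timer; origin under its centre
- spice_jar: spice jar with a black cap, 40 mm diameter, 105 mm high, standing loose behind the timer; origin under its centre
- thread_spool: red thread spool, 29 mm diameter, 46 mm high, standing loose to the right of the timer; origin under its centre
Not all that is in view belongs to the job. What is shaped like the timer but turquoise is not meant.

How it is judged:
By the outcome, as a careful person would: the job done as asked, in the order asked, and still so for the second after the job is handed in, with the robot touching nothing.
It also fails if it takes over 51 s, if anything falls off the work surface, if the arm or the gripper's body presses on something with over 40 N, if the wrist force passes 120 N, or if a joint passes its speed limit or range.

### The arm

A 6-joint arm with a two-finger parallel gripper is mounted at the origin on a cart in front of the work surface, level with it; the furniture and walls round the work are solid. World frame = base frame: x ahead of the robot, y to its left, z up, the work surface at z = 0. Lengths are in m, angles in rad, forces in N, time in s.
With the tool pointing down it reaches from about 0.375 to 0.975 m from the base axis. Payload 3.8 kg.
Tool frame: the origin (TCP) lies between the finger pads; the fingertips stand 17 mm ahead of it and the grasp point (between the pads) lies 2 mm behind it; y points along the fingers, z is the direction in which the jaws open and shut, and the axes are right-handed (so a half turn about y gives the same grasp; the last joint's range is limited). The gripper opens to 85 mm and grips with 20 to 120 N. Pads are 22 mm wide; open, the fingers measure 114 mm over their backs; the gripper's body (76 mm by 85 mm) begins 54 mm behind the grasp point. The pads swing forward as they close: fully open they stand 13 mm farther back than shut.
Start: joints at [-1.247, 0.264, 1.604, -0, 1.274, -0.037], TCP at [0.238, -0.632, 0.248] pointing down, gripper open.
Joint ranges: [-2.63, 2.63], [-0.94, 2.18], [0.31, 2.57], [-1.31, 4.45], [0, 2.66], [-2.55, 2.55]. Speed limits (rad/s): [2.57, 2.57, 3.14, 3.14, 3.14, 3.14].

### API

Orientations are given as a rotation vector (axis times angle).
In Python, from workcell import bot, eyes, nets gives the robot as it stands. The module is installed in compiled form; this text tells all that it offers.
- The arm moves only by the tool jog_arm, never from a script. Its arguments are lists of equal length, an entry for each row: "turn": the turn, a rotation vector about the tool's x, y, z in rad, a list of three; "slide": the shift along the tool's x, y, z in mm, a list of three; "grip": the opening in per cent of the stroke, from 0 (shut) to 100 (fully open). A call has 1 to 5 rows; each row shifts and turns the commanded pose from where the row before left it, along the tool's axes as they then stand; what a row does not reach is not made up. A row lasts 1/10 s, in which the tool goes at most 50 mm and 8.59 degrees, less where a joint would pass 70% of its speed; a pose out of reach is approached as far as the arm can. A call with a gripper value outside its range is refused whole. The fingers move at their own pace and stop on an object; "newtons" is the grip in N (left out, the last holds). Time passes only in rows, so rows that do not move let the fingers close. It gives the time, the measured TCP pose, the force and the opening at its end, in the units of the state.
- bot.read_state(): the state, without advancing time (a new reading comes with each control period).
- eyes.read_camera(name): name is "side" or "top" or "wrist"; returns a dict with "img" (384x512x3 uint8, red, green, blue), "depth" (384x512 float32, m along the optical axis (not along the pixel's ray), 0 where there is no reading), "intrinsics" (3x3 intrinsics, pixels), "position" and "rotation" of the camera in the world. Camera axes: x right, y down, z forward; pixel columns grow to the right and rows downward; lengths in m; the calibration is good to about 2 mm. A picture is of the moment at which its call begins.
- bot.finish_job(): hands the job in, once; it reports no verdict.
Trained networks look in a picture, given as the dict that the camera call returned (one of the last four; its "shot" number tells which), for a name from the list of things; names that differ only in an ending like _2 or _b are one class to them, and where a whole thing is asked for, a point or a joint stands for the part that bears it (a point fixed in the world has none). Each returns a list of dicts, best first, with "conf" (0 to 1); they miss things now and then, are a little off and sometimes report something else, mostly with a low value. They report only what shows in the picture. A call takes as long as a camera call. They do not tell look-alikes from the thing itself.
- nets.search_frame(thing, picture): "xyz" ([x, y, z] in m, in the coordinates of the camera as it stood for that picture, good to about 4 mm: the middle of the surface that is visible of it).
The state is a dict: "time": time; "q": joint angles; "joint_vel": joint speeds; "joint_torque": joint torques, N m; "tool_pos": TCP position; "tcp_rot": TCP orientation; "wrist_force": force on the tool from outside, world axes, zero at the start; "torque": the same for the moment, N m; "width": opening from 0.0 (shut) to 1.0 (fully open).
Only numpy, scipy, OpenCV 4.12 (cv2) and the standard library are available. Lean on these libraries where they do the work, as an engineer would, in place of code of your own. Each camera call takes 0.05 s, during which the arm holds its last target.

## Working session

There is one attempt and no reset: what is moved stays moved. The work goes in short steps, Python scripts to look and compute and a tool call to move; the robot and the scene stay as the last step left them, time stands still between calls to the robot, and variables do not carry over. Pictures are saved under pics/ and viewed, and the job is handed in when it is done.

Besides the shell and the picture viewer there is one more tool, called by a JSON object that holds its "api" and its "payload". jog_arm: Moves the arm, as the interface text tells. Its arguments: {"type":"object","properties":{"turn":{"type":"array"},"slide":{"type":"array"},"grip":{"type":"array"},"newtons":{"type":"number"}},"required":["turn","slide","grip"]}

```bash
mkdir -p pics; cat > h.py <<'E'
from workcell import bot, eyes, nets
import numpy as np, cv2
from scipy.spatial.transform import Rotation as R
def save(p,n):
    cv2.imwrite(f'pics/{n}.png',cv2.cvtColor(p['img'],cv2.COLOR_RGB2BGR))
def w(p,x):
    r=np.array(p['rotation']); 
    if r.shape!=(3,3): r=R.from_rotvec(r).as_matrix()
    return r@np.array(x)+np.array(p['position'])
E
python3 - <<'E'
from h import *
np.set_printoptions(precision=4,suppress=True)
s=bot.read_state(); print(s)
for c in ['top','side']:
    p=eyes.read_camera(c); save(p,c+'1')
    print(c,p['position'],p['rotation'],p['intrinsics'])
    for t in ['timer','tens_wheel','units_wheel','start_button','mug','spice_jar','thread_spool']:
        for d in nets.search_frame(t,p)[:3]: print(t,round(d['conf'],2),w(p,d['xyz']))
print(bot.read_state()['time'])
E
```

```text
{'time': 0.0, 'q': array([-1.2469,  0.2647,  1.6054,  0.    ,  1.2737, -0.0369]), 'joint_vel': array([-0.0008,  0.001 , -0.0011, -0.0012,  0.0013, -0.0021]), 'joint_torque': array([ -0.0009, -51.5111, -36.7314,  -0.    ,   0.0128,   0.    ]), 'tool_pos': array([ 0.2381, -0.6309,  0.2469]), 'tcp_rot': array([-0.3697,  2.0272, -2.0226]), 'wrist_force': array([-0.407 , -0.1098, -0.4222]), 'torque': array([ 0.0455, -0.0011,  0.0175]), 'width': 1.003093379184267}
top [0.4957 0.1053 0.9765] [-2.1026  2.1668 -0.153 ] [[398.9995   0.     259.9678]
 [  0.     398.9995 189.001 ]
 [  0.       0.       1.    ]]
timer 0.89 [0.8072 0.1783 0.0588]
timer 0.75 [0.5108 0.0487 0.0618]
tens_wheel 0.74 [0.7917 0.2317 0.0767]
tens_wheel 0.52 [0.4983 0.1017 0.0718]
units_wheel 0.78 [0.8149 0.1749 0.0747]
units_wheel 0.73 [0.4514 0.2659 0.0374]
units_wheel 0.58 [0.5064 0.0446 0.0691]
start_button 0.5 [ 0.5224 -0.0159  0.079 ]
start_button 0.43 [0.8345 0.119  0.0846]
mug 0.7 [0.4543 0.2673 0.0372]
spice_jar 0.64 [0.6284 0.1511 0.1029]
thread_spool 0.6 [ 0.5146 -0.1135  0.0389]
side [ 0.5753 -0.6218  0.4918] [-2.0874  0.1084 -0.0533] [[371.6995   0.     261.2505]
 [  0.     371.6995 195.7476]
 [  0.       0.       1.    ]]
timer 0.87 [0.8119 0.124  0.0606]
timer 0.81 [ 0.5166 -0.0132  0.0635]
tens_wheel 0.77 [0.4978 0.0941 0.0717]
tens_wheel 0.44 [0.7968 0.2189 0.0734]
units_wheel 0.56 [0.5032 0.0422 0.0687]
units_wheel 0.46 [0.8125 0.1661 0.0721]
start_button 0.56 [0.833  0.1168 0.0832]
start_button 0.45 [ 0.5245 -0.0204  0.0822]
mug 0.68 [0.4569 0.2254 0.0684]
spice_jar 0.64 [0.6328 0.1292 0.0679]
thread_spool 0.74 [ 0.5156 -0.12    0.0356]
thread_spool 0.49 [ 0.5178 -0.0176  0.064 ]
0.8
```

View pics/top1.png

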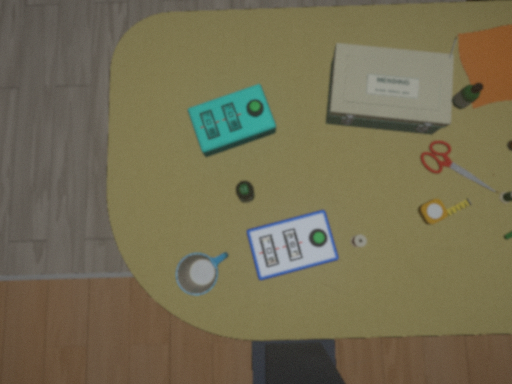

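View pics/side1.png

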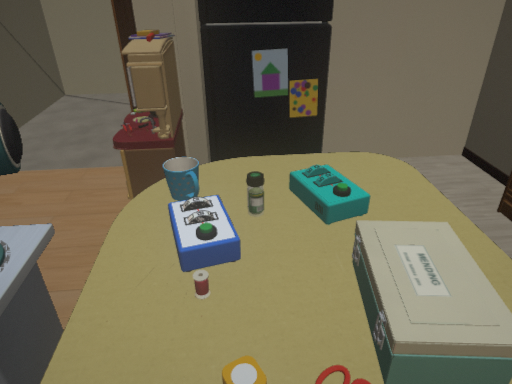

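```bash
python3 - <<'E'
from h import *
np.set_printoptions(precision=4,suppress=True)
p=eyes.read_camera('top'); 
K=p['intrinsics'];d=p['depth'];im=p['img'].astype(int)
v,u=np.mgrid[0:384,0:512]
r=np.array(p['rotation']); r=r if r.shape==(3,3) else R.from_rotvec(r).as_matrix()
P=np.stack([(u-K[0,2])/K[0,0]*d,(v-K[1,2])/K[1,1]*d,d],-1)@r.T+p['position']
reg=(v>205)&(v<285)&(u>240)&(u<345)
m=reg&(P[...,2]>0.045)&(P[...,2]<0.09)
print('top z median',np.median(P[m][:,2]), m.sum())
c=P[m][:,:2].astype(np.float32)
print(cv2.minAreaRect(c*1000))
g=reg&(im[...,1]>im[...,0]+30)&(im[...,1]>im[...,2]+20)
print('green',P[g].mean(0),g.sum())
# table check
t=(v>150)&(v<180)&(u>280)&(u<320); print('table z',np.median(P[t][:,2]))
crop=p['img'][205:285,235:345]; cv2.imwrite('pics/topcrop.png',cv2.cvtColor(cv2.resize(crop,None,fx=7,fy=7,interpolation=cv2.INTER_CUBIC),cv2.COLOR_RGB2BGR))
E
```

```text
top z median 0.05832453928713288 4361
((509.2723388671875, 46.364837646484375), (119.87583923339844, 190.14300537109375), 13.022017478942871)
green [ 0.5241 -0.0131  0.077 ] 106
table z -0.0026360674741033874
```

View pics/topcrop.png

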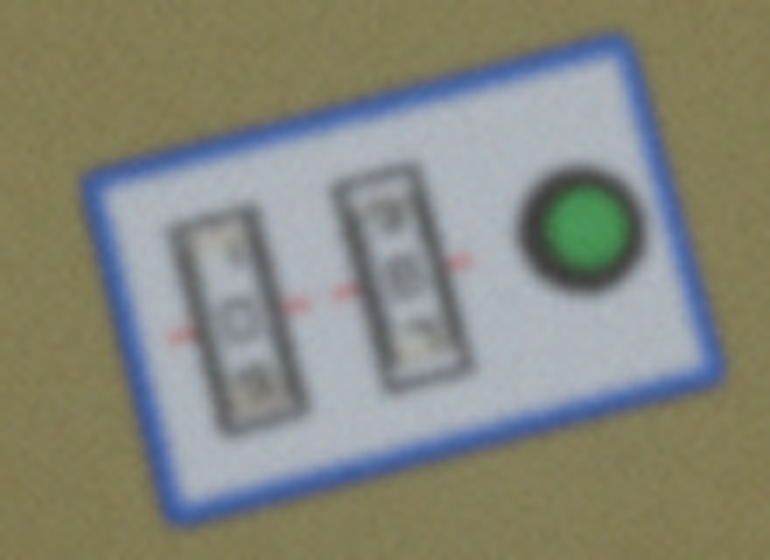

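```bash
cat >> h.py <<'E'
np.set_printoptions(precision=4,suppress=True)
YAW=np.deg2rad(13.0); C=np.array([0.509,0.0464])
TX=np.array([np.cos(YAW),np.sin(YAW),0]); TY=np.array([-np.sin(YAW),np.cos(YAW),0])
def TW(x,y,z): return np.array([*C,0])+TX*x/1000+TY*y/1000+np.array([0,0,z/1000])
def plan(target,Rt,s=None):
    s=s or bot.read_state()
    Rc=R.from_rotvec(s['tcp_rot'])
    print('turn',(Rc.inv()*Rt).as_rotvec(),'slide mm (cur tool axes)',Rc.inv().apply(target-s['tool_pos'])*1000,'(target axes)',Rt.inv().apply(target-s['tool_pos'])*1000)
# tool y down; option A: tool x along timer TX  (z = x cross y)
def ori(xa):
    y=np.array([0,0,-1.]); z=np.cross(xa,y); return R.from_matrix(np.stack([xa,y,z],1))
def rep():
    s=bot.read_state(); d=(s['tool_pos']-np.array([*C,0]))*1000
    print('t',s['time'],'timer-frame tip mm',d@TX,d@TY,d[2]-17,'F',s['wrist_force']@TX,s['wrist_force']@TY,s['wrist_force'][2],'w',s['width'])
E
python3 - <<'E'
from h import *
s=bot.read_state()
print(R.from_rotvec(s['tcp_rot']).as_matrix())
for n,a in [('x=TX',TX),('x=-TX',-TX),('x=TY',TY),('x=-TY',-TY)]:
    print(n);plan(TW(0,30,200),ori(a))
E
```

```text
[[-0.9356  0.      0.353 ]
 [-0.353  -0.0001 -0.9356]
 [ 0.     -1.      0.0001]]
x=TX
turn [ 0.     -3.0077  0.0001] slide mm (cur tool axes) [-496.6143   48.2725 -568.4735] (target axes) [416.2736  48.3223 629.6819]
x=-TX
turn [-0.0001  0.1339  0.    ] slide mm (cur tool axes) [-496.6143   48.2725 -568.4735] (target axes) [-416.2736   48.3223 -629.6819]
x=TY
turn [-0.0001  1.7047 -0.0001] slide mm (cur tool axes) [-496.6143   48.2725 -568.4735] (target axes) [ 629.6819   48.3223 -416.2736]
x=-TY
turn [-0.0001 -1.4369  0.0001] slide mm (cur tool axes) [-496.6143   48.2725 -568.4735] (target axes) [-629.6819   48.3223  416.2736]
```

{"api": "jog_arm", "payload": {"turn": [[0,0.1339,0],[0,0,0],[0,0,0],[0,0,0],[0,0,0]], "slide": [[0,0,0],[-27,0,-40],[-27,0,-41],[-27,0,-41],[-27,0,-41]], "grip": [0,0,0,0,0], "newtons": 20}}

```text
time: 1.35
tool_pos: [0.3072, -0.4468, 0.2482]
tcp_rot: [-0.238, 2.101, -2.102]
wrist_force: [1.1, -0.4, 0.3]
width: 0.145
```

{"api": "jog_arm", "payload": {"turn": [[0,0,0],[0,0,0],[0,0,0],[0,0,0],[0,0,0]], "slide": [[-27,0,-41],[-27,0,-41],[-27,0,-41],[-27,0,-41],[-27,0,-41]], "grip": [0,0,0,0,0]}}

```text
time: 1.85
tool_pos: [0.3926, -0.2165, 0.2487]
tcp_rot: [-0.238, 2.1, -2.102]
wrist_force: [0.9, 0.5, 0.6]
width: 0.0
```

{"api": "jog_arm", "payload": {"turn": [[0,0,0],[0,0,0],[0,0,0],[0,0,0],[0,0,0]], "slide": [[-27,5,-41],[-27,5,-41],[-27,5,-41],[-27,5,-41],[-27,5,-41]], "grip": [0,0,0,0,0]}}

```text
time: 2.35
tool_pos: [0.4782, 0.0138, 0.2236]
tcp_rot: [-0.238, 2.1, -2.101]
wrist_force: [1.1, -1.1, 0.4]
width: 0.001
```

```bash
python3 - <<'E'
from h import *
rep(); plan(TW(0,30,200),ori(-TX))
p=eyes.read_camera('wrist'); save(p,'w1'); print(p['position'])
E
```

```text
t 2.35 timer-frame tip mm -37.37108763646694 -24.78138362697394 206.64180223618072 F 0.7986114460439189 -1.295562697580739 0.42308227867980663 w 0.0012080236529473452
turn [-0.0005  0.0002 -0.0014] slide mm (cur tool axes) [-37.3498  23.665  -54.7858] (target axes) [-37.3711  23.6418 -54.7814]
[0.5433 0.0285 0.3497]
```

View pics/w1.png

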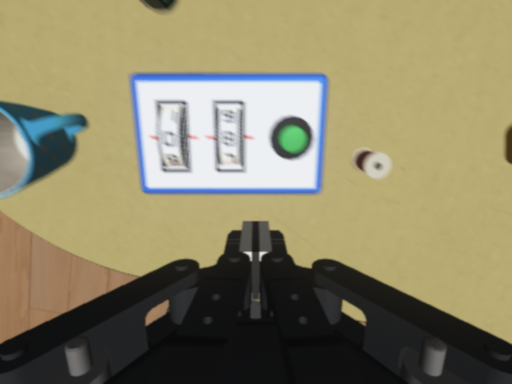

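```bash
python3 - <<'E'
from h import *
p=eyes.read_camera('wrist')
K=p['intrinsics'];d=p['depth']
v,u=np.mgrid[0:384,0:512]
r=np.array(p['rotation']); r=r if r.shape==(3,3) else R.from_rotvec(r).as_matrix()
P=np.stack([(u-K[0,2])/K[0,0]*d,(v-K[1,2])/K[1,1]*d,d],-1)@r.T+p['position']
reg=(v>60)&(v<205)&(u>115)&(u<340)
m=reg&(P[...,2]>0.05)&(P[...,2]<0.064)
print(cv2.minAreaRect((P[m][:,:2]*1000).astype(np.float32)),np.median(P[m][:,2]))
im=p['img'].astype(int); g=reg&(im[...,1]>im[...,0]+40)&(im[...,1]>im[...,2]+30)
print('green',P[g].mean(0),'expect',TW(0,-60,81))
for y,n in [(55,'tens'),(0,'units')]:
    rel=P-np.array([*C,0]); a=rel@TX*1000; b=rel@TY*1000
    q=reg&(abs(a)<5)&(abs(b-y)<8); print(n,'top z',np.median(P[q][:,2]),q.sum())
q=reg&(abs(b+60)<8)&(abs(a)<8);print('btn z',np.median(P[q][:,2]))
crop=p['img'][65:200,125:335]; cv2.imwrite('pics/wc.png',cv2.cvtColor(cv2.resize(crop,None,fx=3.8,fy=3.8,interpolation=cv2.INTER_CUBIC),cv2.COLOR_RGB2BGR))
E
```

```text
((511.1060485839844, 44.25566101074219), (120.09735870361328, 190.1072540283203), 12.788153648376465) 0.06093170114843016
green [ 0.525  -0.0137  0.0819] expect [ 0.5225 -0.0121  0.081 ]
tens top z 0.07763797970460196 183
units top z 0.07392960193738987 188
btn z 0.08133887984826732
```

View pics/wc.png

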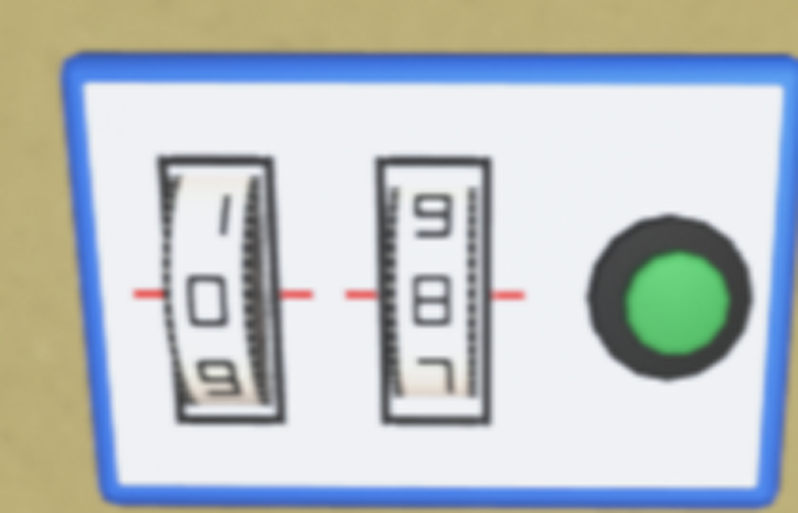

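```bash
sed -i 's/YAW=np.deg2rad(13.0); C=np.array(\[0.509,0.0464\])/YAW=np.deg2rad(12.9); C=np.array([0.5104,0.0452])/' h.py; python3 - <<'E'
from h import *
rep(); plan(TW(10,55,90+17),ori(-TX))
E
```

```text
t 2.45 timer-frame tip mm -37.27687804960512 -20.450875482712394 205.978289181691 F -0.5554572113351822 -0.35537367138818066 -0.3857374816465216 w 0.0017969791077048945
turn [ 0.0021  0.0084 -0.0008] slide mm (cur tool axes) [-47.8134 116.176  -74.8059] (target axes) [-47.2769 115.9783 -75.4509]
```

{"api": "jog_arm", "payload": {"turn": [[0,0.0084,0],[0,0,0],[0,0,0],[0,0,0],[0,0,0]], "slide": [[-16,0,-25],[-16,25,-25],[-15,40,-25],[0,40,0],[0,10,0]], "grip": [0,0,0,0,0]}}

```text
time: 2.95
tool_pos: [0.5033, 0.0948, 0.1038]
tcp_rot: [-0.242, 2.109, -2.11]
wrist_force: [-0.9, -0.5, -0.3]
width: 0.005
```

{"api": "jog_arm", "payload": {"turn": [[0,0,0],[0,0,0]], "slide": [[0,0,0],[0,0,0]], "grip": [0,0]}}

```text
time: 3.15
tool_pos: [0.5082, 0.0946, 0.1098]
tcp_rot: [-0.228, 2.106, -2.106]
wrist_force: [-0.0, 0.2, 0.8]
width: -0.002
```

```bash
python3 - <<'E'
from h import *
rep()
E
```

```text
t 3.15 timer-frame tip mm 8.849057956018424 48.67989606691587 92.8494855054489 F 0.004824542689209601 0.16620911658337867 0.817598708407352 w -0.0015079350676630943
```

{"api": "jog_arm", "payload": {"turn": [[0,0,0],[0,0,0]], "slide": [[-1,4,-6],[0,0,0]], "grip": [0,0]}}

```text
time: 3.35
tool_pos: [0.508, 0.1016, 0.106]
tcp_rot: [-0.227, 2.105, -2.105]
wrist_force: [-0.1, -0.3, -0.7]
width: -0.002
```

```bash
python3 - <<'E'
from h import *
rep();plan(TW(10,55,90+17),ori(-TX));eyes.read_camera('wrist');rep()
p=eyes.read_camera('wrist');rep(); save(p,'w2')
p=eyes.read_camera('side');rep(); save(p,'s2')
E
```

```text
t 3.35 timer-frame tip mm 10.219759853920454 55.5412616319757 88.9500305100395 F -0.17386638321642925 -0.24534775233336517 -0.6991241406294868 w -0.001829320766690927
turn [ 0.     -0.0071 -0.0031] slide mm (cur tool axes) [ 0.2126 -1.0506  0.5428] (target axes) [ 0.2198 -1.05    0.5413]
t 3.4 timer-frame tip mm 9.97334308747507 55.47080236151489 88.74595142217555 F -0.4412132347893361 0.29400845011235555 -1.0687059912204917 w -0.00625099961875736
t 3.45 timer-frame tip mm 9.791725487215125 55.44828535770969 88.54884500955949 F -0.5431096113144731 -0.5678344312802558 0.14540619299273536 w -0.002237539735739084
t 3.5 timer-frame tip mm 9.601701588298955 55.47756873185955 88.28159648386786 F -0.5910894976454979 0.30731177938262444 -0.1682767742018353 w 0.0010031154684275742
```

View pics/w2.png

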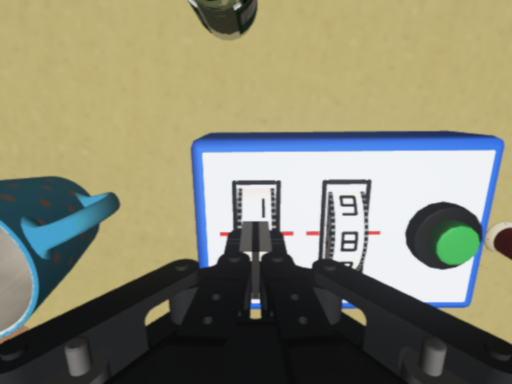

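View pics/s2.png

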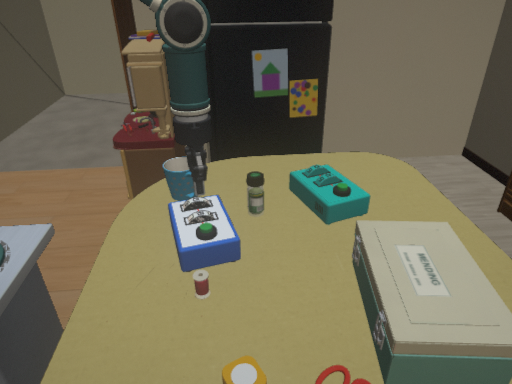

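{"api": "jog_arm", "payload": {"turn": [[0,0,0],[0,0,0],[0,0,0]], "slide": [[0,6,0],[0,2,0],[0,0,0]], "grip": [0,0,0]}}

```text
time: 3.8
tool_pos: [0.5061, 0.1013, 0.0955]
tcp_rot: [-0.233, 2.107, -2.107]
wrist_force: [0.2, 0.2, -0.5]
width: 0.001
```

{"api": "jog_arm", "payload": {"turn": [[0,0,0],[0,0,0]], "slide": [[0,2,0],[0,0,0]], "grip": [0,0]}}

```text
time: 4.0
tool_pos: [0.5068, 0.1014, 0.0942]
tcp_rot: [-0.231, 2.106, -2.106]
wrist_force: [0.3, -0.0, 0.9]
width: 0.0
```

{"api": "jog_arm", "payload": {"turn": [[0,0,0],[0,0,0]], "slide": [[0,1,0],[0,0,0]], "grip": [0,0]}}

```text
time: 4.2
tool_pos: [0.5069, 0.1014, 0.0936]
tcp_rot: [-0.231, 2.106, -2.106]
wrist_force: [0.2, -0.2, 3.5]
width: -0.001
```

```bash
python3 - <<'E'
from h import *
rep()
E
```

```text
t 4.2 timer-frame tip mm 9.182516826161233 55.567186594678205 76.59034259062038 F 0.14279270905367306 -0.23390318756164294 3.475034129983736 w -0.0007109752472808799
```

{"api": "jog_arm", "payload": {"turn": [[0,0,0],[0,0,0]], "slide": [[0,1,0],[0,0,0]], "grip": [0,0]}}

```text
time: 4.4
tool_pos: [0.5071, 0.1014, 0.0928]
tcp_rot: [-0.23, 2.106, -2.106]
wrist_force: [-1.0, -1.0, 4.9]
width: 0.002
```

{"api": "jog_arm", "payload": {"turn": [[0,0,0],[0,0,0],[0,0,0]], "slide": [[0,0.6,0],[4,0,0],[4,0,0]], "grip": [0,0,0]}}

```text
time: 4.7
tool_pos: [0.5009, 0.1, 0.0931]
tcp_rot: [-0.226, 2.104, -2.104]
wrist_force: [0.8, 1.3, 5.8]
width: 0.0
```

```bash
python3 - <<'E'
from h import *
rep()
E
```

```text
t 4.7 timer-frame tip mm 3.0025358534055466 55.566657812934444 76.078935732189 F 1.0890817421400294 1.110080207940648 5.8033248260147134 w 0.0004073101856874893
```

{"api": "jog_arm", "payload": {"turn": [[0,0,0],[0,0,0],[0,0,0],[0,0,0]], "slide": [[4,0,0],[4,0,0],[3,0,0],[0,0,0]], "grip": [0,0,0,0]}}

```text
time: 5.1
tool_pos: [0.4887, 0.0972, 0.0926]
tcp_rot: [-0.229, 2.105, -2.105]
wrist_force: [-0.9, -1.3, 7.0]
width: 0.001
```

```bash
python3 - <<'E'
from h import *
rep()
p=eyes.read_camera('wrist'); save(p,'w3')
cv2.imwrite('pics/w3c.png',cv2.cvtColor(cv2.resize(p['img'][60:320,170:470],None,fx=2.2,fy=2.2,interpolation=cv2.INTER_CUBIC),cv2.COLOR_RGB2BGR))
E
```

```text
t 5.1 timer-frame tip mm -9.545474158380829 55.57353565049603 75.60156682668398 F -1.191800705549921 -1.0530535842243853 6.977527264599334 w 0.0007634905721456562
```

View pics/w3c.png

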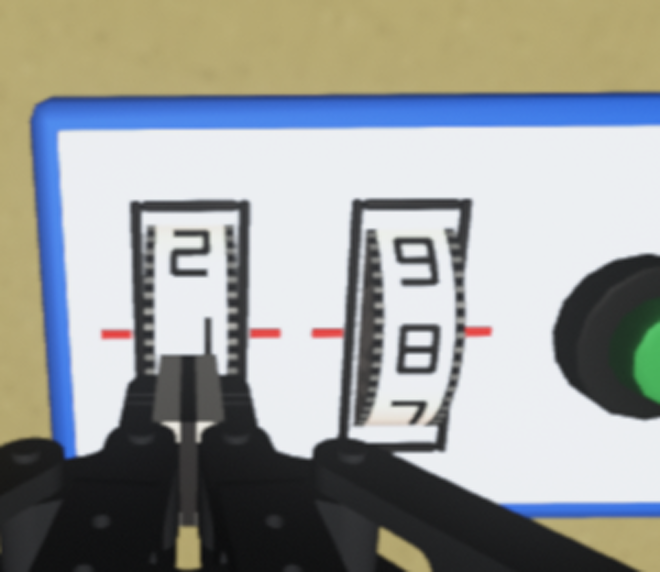

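{"api": "jog_arm", "payload": {"turn": [[0,0,0],[0,0,0],[0,0,0],[0,0,0],[0,0,0]], "slide": [[0,-8,0],[-10,0,0],[-9.5,0,0],[0,0,0],[0,4,0]], "grip": [0,0,0,0,0]}}

```text
time: 5.65
tool_pos: [0.508, 0.1016, 0.0957]
tcp_rot: [-0.231, 2.106, -2.106]
wrist_force: [-0.7, -0.1, -1.0]
width: -0.004
```

{"api": "jog_arm", "payload": {"turn": [[0,0,0],[0,0,0],[0,0,0]], "slide": [[0,3,0],[0,1,0],[0,0,0]], "grip": [0,0,0]}}

```text
time: 5.95
tool_pos: [0.5079, 0.1016, 0.0924]
tcp_rot: [-0.229, 2.106, -2.105]
wrist_force: [-0.6, 0.4, 6.2]
width: 0.001
```

```bash
python3 - <<'E'
from h import *
rep()
E
```

```text
t 5.95 timer-frame tip mm 10.202934394550823 55.54229337978423 75.416871500985 F -0.5285097114916775 0.5394300104648998 6.190223766240375 w 0.0005288247535661727
```

{"api": "jog_arm", "payload": {"turn": [[0,0,0],[0,0,0],[0,0,0],[0,0,0],[0,0,0]], "slide": [[4,0,0],[4,0,0],[4,0,0],[4,0,0],[3.5,0,0]], "grip": [0,0,0,0,0]}}

```text
time: 6.45
tool_pos: [0.4888, 0.0973, 0.0926]
tcp_rot: [-0.229, 2.105, -2.105]
wrist_force: [0.6, -1.5, 5.7]
width: -0.001
```

{"api": "jog_arm", "payload": {"turn": [[0,0,0],[0,0,0],[0,0,0]], "slide": [[0,0,0],[0,-8,0],[0,0,0]], "grip": [0,0,0]}}

```text
time: 6.75
tool_pos: [0.4886, 0.0973, 0.1004]
tcp_rot: [-0.23, 2.106, -2.105]
wrist_force: [-0.6, 0.1, -0.2]
width: 0.0
```

```bash
python3 - <<'E'
from h import *
rep()
p=eyes.read_camera('wrist'); save(p,'w4')
cv2.imwrite('pics/w4c.png',cv2.cvtColor(cv2.resize(p['img'][60:320,170:470],None,fx=2.2,fy=2.2,interpolation=cv2.INTER_CUBIC),cv2.COLOR_RGB2BGR))
E
```

```text
t 6.75 timer-frame tip mm -9.605254774087314 55.69254939328893 83.36311192943589 F -0.6082064945489195 0.2169590358612311 -0.20393108468960902 w 0.00041695737370392395
```

View pics/w4c.png

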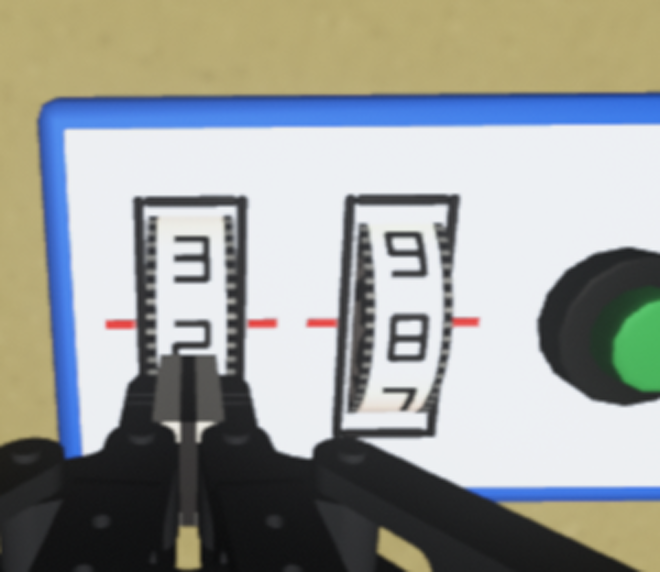

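At 2, with 3 coming from behind. Third stroke.

{"api": "jog_arm", "payload": {"turn": [[0,0,0],[0,0,0],[0,0,0],[0,0,0],[0,0,0]], "slide": [[-10,0,0],[-9.5,0,0],[0,4,0],[0,3,0],[0,1,0]], "grip": [0,0,0,0,0]}}

```text
time: 7.3
tool_pos: [0.5085, 0.1017, 0.0922]
tcp_rot: [-0.229, 2.105, -2.105]
wrist_force: [0.9, 0.8, 7.6]
width: 0.001
```

{"api": "jog_arm", "payload": {"turn": [[0,0,0]], "slide": [[0,0,0]], "grip": [0]}}

```text
time: 7.4
tool_pos: [0.5085, 0.1017, 0.0926]
tcp_rot: [-0.228, 2.105, -2.105]
wrist_force: [0.2, 0.8, 6.2]
width: 0.003
```

{"api": "jog_arm", "payload": {"turn": [[0,0,0],[0,0,0],[0,0,0],[0,0,0],[0,0,0]], "slide": [[4,0,0],[4,0,0],[4,0,0],[4,0,0],[3.5,0,0]], "grip": [0,0,0,0,0]}}

```text
time: 7.9
tool_pos: [0.4888, 0.0972, 0.0926]
tcp_rot: [-0.229, 2.105, -2.105]
wrist_force: [-1.2, -1.1, 6.7]
width: -0.003
```

{"api": "jog_arm", "payload": {"turn": [[0,0,0],[0,0,0],[0,0,0]], "slide": [[0,0,0],[0,-12,0],[0,0,0]], "grip": [0,0,0]}}

```text
time: 8.2
tool_pos: [0.4891, 0.0974, 0.105]
tcp_rot: [-0.228, 2.105, -2.105]
wrist_force: [-0.4, 0.9, -0.2]
width: -0.003
```

```bash
python3 - <<'E'
from h import *
rep()
p=eyes.read_camera('wrist'); save(p,'w5')
cv2.imwrite('pics/w5c.png',cv2.cvtColor(cv2.resize(p['img'][60:320,170:470],None,fx=2.2,fy=2.2,interpolation=cv2.INTER_CUBIC),cv2.COLOR_RGB2BGR))
plan(TW(-9.5,0,84+17),ori(-TX))
E
```

```text
t 8.2 timer-frame tip mm -9.134077752174584 55.65341797729842 88.02192538488943 F -0.24254071707352193 0.9327130555116243 -0.184301517558692 w -0.0030720065857044723
turn [-0.     -0.0067 -0.0016] slide mm (cur tool axes) [-0.2797  3.436  55.675 ] (target axes) [ 0.0867  3.4335 55.6757]
```

View pics/w5c.png

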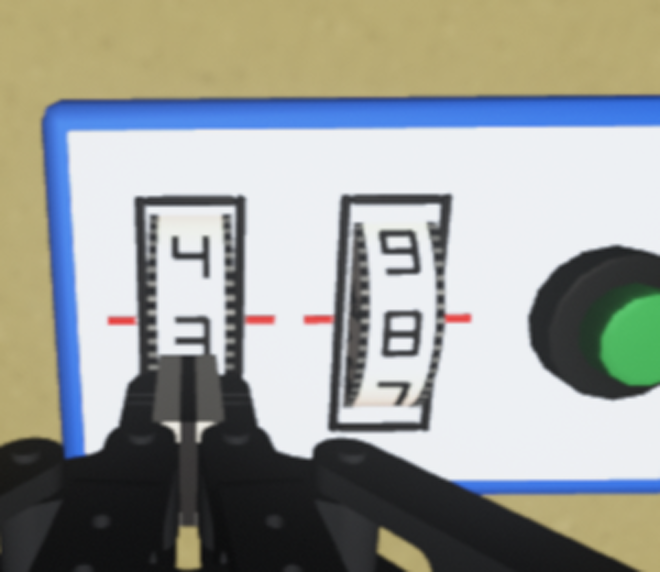

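{"api": "jog_arm", "payload": {"turn": [[0,-0.006,0],[0,0,0],[0,0,0],[0,0,0],[0,0,0]], "slide": [[0,0,25],[0,0,25],[0,4,5.5],[0,6,0],[0,0,0]], "grip": [0,0,0,0,0]}}

```text
time: 8.75
tool_pos: [0.4991, 0.0435, 0.0921]
tcp_rot: [-0.24, 2.105, -2.103]
wrist_force: [-0.6, -0.3, -0.0]
width: 0.003
```

{"api": "jog_arm", "payload": {"turn": [[0,0,0],[0,0,0]], "slide": [[0,2,0],[0,0,0]], "grip": [0,0]}}

```text
time: 8.95
tool_pos: [0.4999, 0.0438, 0.0912]
tcp_rot: [-0.239, 2.103, -2.102]
wrist_force: [-0.1, -0.4, 0.1]
width: 0.001
```

{"api": "jog_arm", "payload": {"turn": [[0,0,0],[0,0,0]], "slide": [[0,2,0],[0,0,0]], "grip": [0,0]}}

```text
time: 9.15
tool_pos: [0.5007, 0.0436, 0.09]
tcp_rot: [-0.237, 2.102, -2.102]
wrist_force: [-0.6, 0.5, 3.2]
width: -0.004
```

```bash
python3 - <<'E'
from h import *
rep()
E
```

```text
t 9.15 timer-frame tip mm -9.846965699523398 0.6406633292119197 73.04258718573398 F -0.5079135732337023 0.6002534146114957 3.2351619568487853 w -0.0035748063117723183
```

{"api": "jog_arm", "payload": {"turn": [[0,0,0],[0,0,0]], "slide": [[0,1.2,0],[0,0,0]], "grip": [0,0]}}

```text
time: 9.35
tool_pos: [0.5008, 0.0436, 0.0891]
tcp_rot: [-0.236, 2.103, -2.102]
wrist_force: [-1.4, 2.1, 5.7]
width: -0.004
```

```bash
python3 - <<'E'
from h import *
rep()
E
```

```text
t 9.35 timer-frame tip mm -9.724787930652848 0.5370584661138326 72.13241466254556 F -0.9165513356754852 2.3644818830140806 5.707875704660834 w -0.0035523539808673087
```

{"api": "jog_arm", "payload": {"turn": [[0,0,0],[0,0,0],[0,0,0],[0,0,0],[0,0,0]], "slide": [[0,0.4,0],[-5,0,0],[-5,0,0],[-5,0,0],[-4.5,0,0]], "grip": [0,0,0,0,0]}}

```text
time: 9.85
tool_pos: [0.5212, 0.0482, 0.0894]
tcp_rot: [-0.233, 2.102, -2.1]
wrist_force: [1.4, 2.5, 4.8]
width: -0.0
```

{"api": "jog_arm", "payload": {"turn": [[0,0,0],[0,0,0],[0,0,0]], "slide": [[0,0,0],[0,-8,0],[0,0,0]], "grip": [0,0,0]}}

```text
time: 10.15
tool_pos: [0.5194, 0.0471, 0.0967]
tcp_rot: [-0.237, 2.102, -2.103]
wrist_force: [0.1, -0.7, 0.5]
width: -0.001
```

{"api": "jog_arm", "payload": {"turn": [[0,0,0],[0,0,0],[0,0,0]], "slide": [[10,0,0],[9.5,0,0],[0,0,0]], "grip": [0,0,0]}}

```text
time: 10.45
tool_pos: [0.4976, 0.0426, 0.095]
tcp_rot: [-0.24, 2.104, -2.104]
wrist_force: [-0.6, 0.5, -0.1]
width: 0.001
```

```bash
python3 - <<'E'
from h import *
rep()
p=eyes.read_camera('wrist'); save(p,'w6')
cv2.imwrite('pics/w6c.png',cv2.cvtColor(cv2.resize(p['img'][60:320,120:420],None,fx=2.2,fy=2.2,interpolation=cv2.INTER_CUBIC),cv2.COLOR_RGB2BGR))
E
```

```text
t 10.45 timer-frame tip mm -13.01578680561819 0.3589155927081963 78.03772525782652 F -0.45676303621051756 0.623694296693829 -0.05784318180913672 w 0.0009736303494422466
```

View pics/w6c.png

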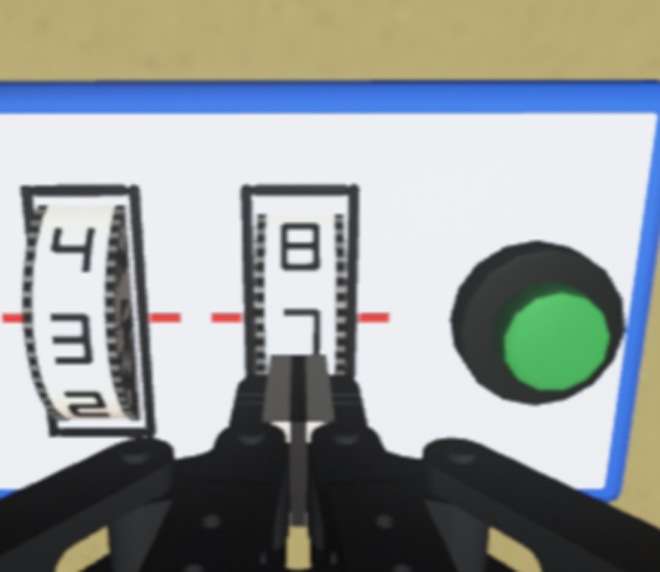

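{"api": "jog_arm", "payload": {"turn": [[0,0,0],[0,0,0]], "slide": [[-2,2,0],[0,0,0]], "grip": [0,0]}}

```text
time: 10.7
tool_pos: [0.5027, 0.0435, 0.094]
tcp_rot: [-0.237, 2.103, -2.103]
wrist_force: [-0.0, 0.4, -0.4]
width: 0.002
```

```bash
python3 - <<'E'
from h import *
rep()
E
```

```text
t 10.7 timer-frame tip mm -7.905140408990198 0.10077080634743707 76.95927527527502 F 0.052394152697819524 0.4064149558945261 -0.37028321066614667 w 0.0015104462279368833
```

{"api": "jog_arm", "payload": {"turn": [[0,0,0],[0,0,0],[0,0,0],[0,0,0]], "slide": [[1,3,0],[0,2,0],[0,0.6,0],[0,0,0]], "grip": [0,0,0,0]}}

```text
time: 11.1
tool_pos: [0.5022, 0.0434, 0.0893]
tcp_rot: [-0.236, 2.102, -2.102]
wrist_force: [-1.8, -0.6, 4.6]
width: -0.001
```

```bash
python3 - <<'E'
from h import *
rep()
E
```

```text
t 11.1 timer-frame tip mm -8.36972849591203 0.07803692452256254 72.28265346148883 F -1.8650605099556956 -0.18512463064449974 4.611913734857876 w -0.0007570426742275654
```

{"api": "jog_arm", "payload": {"turn": [[0,0,0],[0,0,0],[0,0,0],[0,0,0],[0,0,0]], "slide": [[0,0.5,0],[-5,0,0],[-5,0,0],[-4.5,0,0],[-4,0,0]], "grip": [0,0,0,0,0]}}

```text
time: 11.6
tool_pos: [0.5214, 0.0478, 0.0893]
tcp_rot: [-0.233, 2.101, -2.101]
wrist_force: [0.9, 1.4, 4.0]
width: 0.001
```

{"api": "jog_arm", "payload": {"turn": [[0,0,0],[0,0,0],[0,0,0]], "slide": [[0,0,0],[0,-8,0],[0,0,0]], "grip": [0,0,0]}}

```text
time: 11.9
tool_pos: [0.5192, 0.0474, 0.0965]
tcp_rot: [-0.237, 2.103, -2.103]
wrist_force: [0.0, -0.4, 0.8]
width: -0.001
```

{"api": "jog_arm", "payload": {"turn": [[0,0,0],[0,0,0],[0,0,0],[0,0,0]], "slide": [[9,0,0],[9.5,0,0],[0,0,0],[0,0,0]], "grip": [0,0,0,0]}}

```text
time: 12.3
tool_pos: [0.5005, 0.0432, 0.0956]
tcp_rot: [-0.238, 2.103, -2.103]
wrist_force: [0.6, -0.3, 0.3]
width: 0.002
```

```bash
python3 - <<'E'
from h import *
rep()
p=eyes.read_camera('wrist'); save(p,'w7')
cv2.imwrite('pics/w7c.png',cv2.cvtColor(cv2.resize(p['img'][60:320,120:420],None,fx=2.2,fy=2.2,interpolation=cv2.INTER_CUBIC),cv2.COLOR_RGB2BGR))
E
```

```text
t 12.3 timer-frame tip mm -10.082046295998941 0.23653882526760625 78.63644680574991 F 0.49701222418563273 -0.39637292427307563 0.30016115992989933 w 0.0018038186873015594
```

View pics/w7c.png

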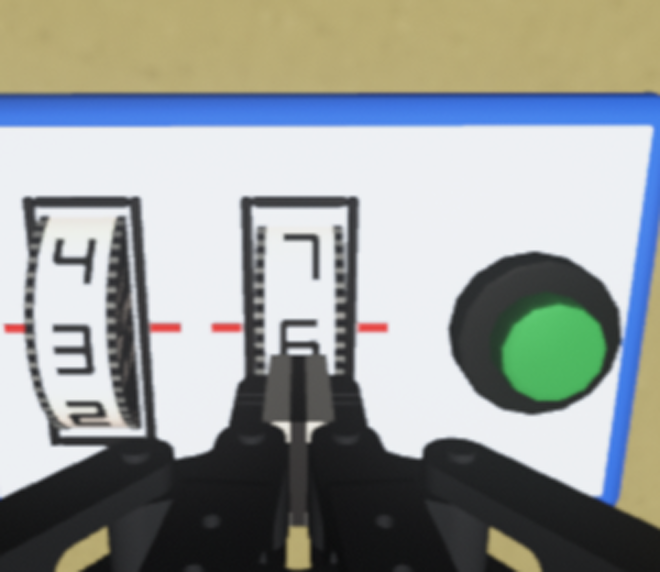

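Now at 6. One more.

{"api": "jog_arm", "payload": {"turn": [[0,0,0],[0,0,0],[0,0,0],[0,0,0],[0,0,0]], "slide": [[0,3,0],[0,3,0],[0,1.5,0],[0,0.7,0],[0,0,0]], "grip": [0,0,0,0,0]}}

```text
time: 12.85
tool_pos: [0.5024, 0.0434, 0.0888]
tcp_rot: [-0.236, 2.102, -2.102]
wrist_force: [-0.5, 0.5, 7.7]
width: 0.001
```

```bash
python3 - <<'E'
from h import *
rep()
E
```

```text
t 12.85 timer-frame tip mm -8.213329790677012 0.0633851720878776 71.78911308932048 F -0.32714613825919475 0.6013521112201234 7.713255790739066 w 0.0011257171341844058
```

{"api": "jog_arm", "payload": {"turn": [[0,0,0],[0,0,0],[0,0,0],[0,0,0],[0,0,0]], "slide": [[-5,0,0],[-5,0,0],[-4.5,0,0],[-4,0,0],[0,0,0]], "grip": [0,0,0,0,0]}}

```text
time: 13.35
tool_pos: [0.5221, 0.0479, 0.0893]
tcp_rot: [-0.232, 2.101, -2.1]
wrist_force: [1.8, 1.7, 5.5]
width: -0.001
```

{"api": "jog_arm", "payload": {"turn": [[0,0,0],[0,0,0],[0,0,0]], "slide": [[0,-10,0],[0,-10,0],[0,0,0]], "grip": [0,0,0]}}

```text
time: 13.65
tool_pos: [0.5201, 0.0474, 0.1093]
tcp_rot: [-0.235, 2.102, -2.102]
wrist_force: [-0.1, 0.1, -0.1]
width: -0.003
```

{"api": "jog_arm", "payload": {"turn": [[0,0,0],[0,0,0],[0,0,0],[0,0,0]], "slide": [[4,0,25],[5,0,25],[0,0,10],[0,0,0]], "grip": [0,0,0,0]}}

```text
time: 14.05
tool_pos: [0.5239, -0.014, 0.1077]
tcp_rot: [-0.235, 2.104, -2.104]
wrist_force: [0.9, -0.2, 0.2]
width: -0.001
```

```bash
python3 - <<'E'
from h import *
rep()
p=eyes.read_camera('wrist'); save(p,'w8')
plan(TW(0,-60,87+17),ori(-TX))
p=eyes.read_camera('top'); save(p,'t8')
cv2.imwrite('pics/t8c.png',cv2.cvtColor(cv2.resize(p['img'][205:285,235:345],None,fx=7,fy=7,interpolation=cv2.INTER_CUBIC),cv2.COLOR_RGB2BGR))
E
```

```text
t 14.05 timer-frame tip mm -0.05931837309347509 -60.752828375429864 90.65536985312816 F 0.8605764537200796 -0.4488400090914942 0.18456641788152345 w -0.0006909976909339224
turn [ 0.0006 -0.0024  0.0003] slide mm (cur tool axes) [0.0379 3.6259 0.0157] (target axes) [0.0391 3.6259 0.0136]
```

View pics/w8.png

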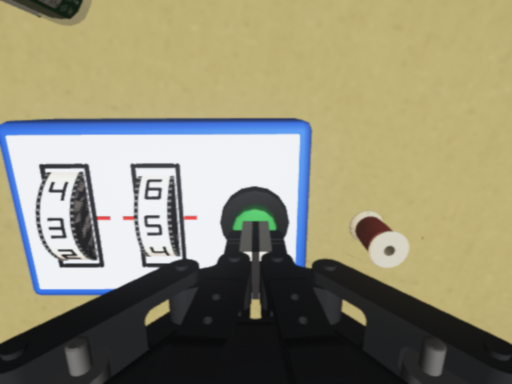

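View pics/t8c.png

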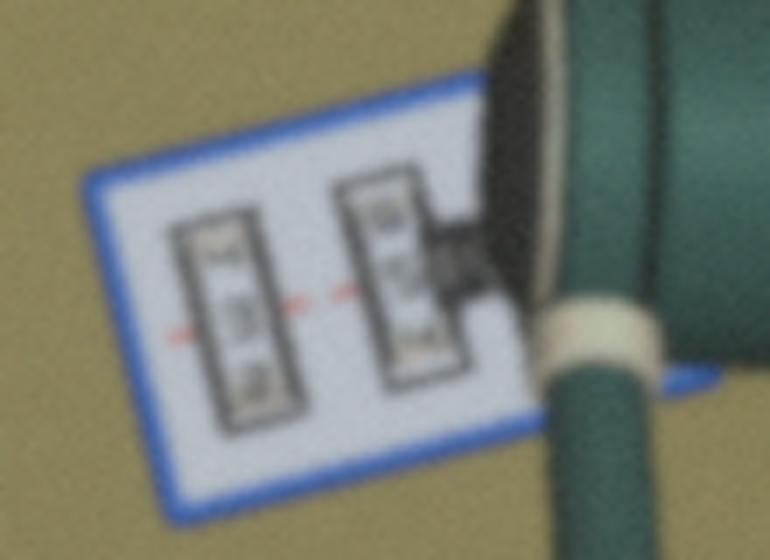

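{"api": "jog_arm", "payload": {"turn": [[0,0,0],[0,0,0],[0,0,0],[0,0,0],[0,0,0]], "slide": [[0,5,0],[0,4,0],[0,3,0],[0,2,0],[0,0,0]], "grip": [0,0,0,0,0]}}

```text
time: 14.65
tool_pos: [0.5238, -0.0124, 0.0937]
tcp_rot: [-0.238, 2.104, -2.102]
wrist_force: [-2.1, 2.9, 4.1]
width: -0.0
```

{"api": "jog_arm", "payload": {"turn": [[0,0,0],[0,0,0]], "slide": [[0,1.5,0],[0,0,0]], "grip": [0,0]}}

```text
time: 14.85
tool_pos: [0.524, -0.0125, 0.093]
tcp_rot: [-0.237, 2.104, -2.102]
wrist_force: [-2.4, 2.6, 7.8]
width: 0.002
```

```bash
python3 - <<'E'
from h import *
rep()
E
```

```text
t 14.85 timer-frame tip mm 0.33327688558016527 -59.28989822186807 76.0027058075664 F -1.746988862189569 3.095258709406288 7.842473907597058 w 0.0022267064242720053
```

{"api": "jog_arm", "payload": {"turn": [[0,0,0],[0,0,0]], "slide": [[0,1.2,0],[0,0,0]], "grip": [0,0]}}

```text
time: 15.05
tool_pos: [0.524, -0.0125, 0.0929]
tcp_rot: [-0.237, 2.104, -2.102]
wrist_force: [-5.9, 3.8, 15.3]
width: 0.0
```

```bash
python3 - <<'E'
from h import *
rep()
E
```

```text
t 15.05 timer-frame tip mm 0.3948482523691487 -59.29740074876343 75.86857678244463 F -4.889821548487035 4.975232517863115 15.31860563245166 w 6.145400771159885e-05
```

Hard bottom reached (force doubled with no further travel). Hold briefly, then let go straight up.

{"api": "jog_arm", "payload": {"turn": [[0,0,0],[0,0,0],[0,0,0],[0,0,0],[0,0,0]], "slide": [[0,0,0],[0,-3,0],[0,-10,0],[0,-30,0],[0,-40,0]], "grip": [0,0,0,0,0]}}

```text
time: 15.55
tool_pos: [0.522, -0.0133, 0.1727]
tcp_rot: [-0.243, 2.105, -2.105]
wrist_force: [1.4, -0.7, -0.2]
width: 0.004
```

{"api": "jog_arm", "payload": {"turn": [[0,0,0],[0,0,0],[0,0,0],[0,0,0],[0,0,0]], "slide": [[20,-30,0],[40,0,0],[0,0,0],[0,0,0],[0,0,0]], "grip": [0,0,0,0,0]}}

```text
time: 16.05
tool_pos: [0.4661, -0.0266, 0.2041]
tcp_rot: [-0.236, 2.102, -2.103]
wrist_force: [0.4, -0.3, -0.2]
width: -0.004
```

```bash
python3 - <<'E'
from h import *
rep()
p=eyes.read_camera('wrist'); save(p,'w9')
for t in ['mug','spice_jar','thread_spool']:
    for d in nets.search_frame(t,p)[:1]: print(t,round(d['conf'],2),w(p,d['xyz']))
p=eyes.read_camera('side'); save(p,'s9')
for t in ['start_button','mug','spice_jar','thread_spool']:
    for d in nets.search_frame(t,p)[:2]: print(t,round(d['conf'],2),w(p,d['xyz']))
E
```

```text
t 16.05 timer-frame tip mm -59.25165172450903 -60.050596803452734 187.09481819162454 F 0.3303708046883618 -0.42431309707059656 -0.2124512569643406 w -0.0037230793244289384
mug 0.68 [0.4662 0.2238 0.0347]
thread_spool 0.81 [ 0.5148 -0.1121  0.0479]
start_button 0.63 [0.8328 0.118  0.0841]
start_button 0.41 [ 0.524  -0.0173  0.0791]
mug 0.84 [0.4617 0.2238 0.0639]
spice_jar 0.56 [0.6315 0.1322 0.0639]
thread_spool 0.64 [ 0.5123 -0.1234  0.0328]
```

View pics/w9.png

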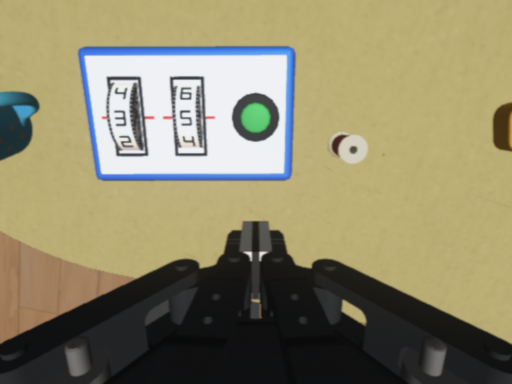

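View pics/s9.png

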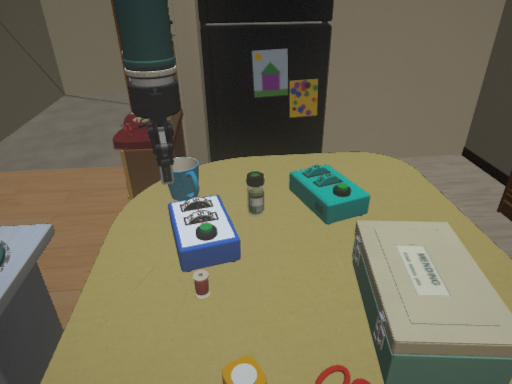

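The last pictures show 3 and 5 at the red marks, the button back up, and the mug, jar and spool at the same pixels as at the start.

```bash
python3 - <<'E'
from h import *
print(bot.finish_job())
E
```

```text
the job is handed in; nothing more can be done
None
```

The blue timer is set to 35 and started, and I handed the job in at about 16.5 s of the 51 s allowed.

- **Wheels:** I rolled the tens wheel 0→3 with three pulls and the units wheel 8→5 with three pushes. The measured press was about 4 to 8 N. Contact was felt at roughly 77 mm on the tens wheel and 73 to 74 mm on the units wheel.
- **Button:** I pressed it to its hard stop and then released it. At 76 mm the force rose from about 8 to 15 N with almost no further travel.
- **Last checks:** The wrist picture shows 3 and 5 at the red marks, with the arm clear of everything. The side picture shows the button back up, and the mug, jar and spool where they first stood.
- **Disagreements:** The network's positions for the three objects differ by up to about 5 mm between the first and last side pictures. I took that as its usual error. The first top-camera estimate of the timer's position was also about 2 mm off the wrist camera's, so I used the average.

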